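# Check a small air tank with a push-on pressure gauge

### The job

Check the charge of the little steel air tank: take the red push-on gauge out of its wooden holder, push it squarely down onto the tank's valve and keep it pressed there with about 15 N for a full second, so that the tank's pressure drives the white rod out of the gauge (more than 25 N ruins the valve). Then set the gauge gently back into its holder, upright and fully home, with the rod still standing out at its reading, let go of it, and leave the other things on the bench where they are.

Things in the scene. Friction and masses are not known exactly. Their poses are not given: they have to be found in the camera images.
- gauge: Push-on gauge, 70 mm tall, 0.2-0.3 kg, chuck-down in the holder. Origin: centre of the chuck's open mouth (lowest point); z up, x along the barrel. z 0-16 mm: brass chuck 26 mm across, bore 20 mm at the mouth narrowing in 6 mm to 13 mm, ending 16 mm up on a flat seat. z 16-24: black flange 40 mm across, underside level with the seat. z 24-70: red grip block, 26 mm in x, 24 mm in y
- gauge_grip (a point): Where to pinch the gauge's red block, across its y: on the chuck's axis, 50 mm above gauge's origin. Beside the block the barrel, 16 mm thick, sticks out along the gauge's +x, 40 mm above the origin, from 13 to 98 mm off the axis; the white rod with its orange end cap comes out of the barrel's end
- gauge_rod (a joint): How far the white rod stands out of the barrel, in m: 0 is pushed in (the start), 0.045 the most. It is driven out 17 to 32 mm, by the unknown pressure, while the gauge is pressed on the valve; friction (0.3 N) keeps it out when the gauge comes off, and a knock on its end can push it in again
- tank: Upright steel air tank bolted down, 92 mm across with a sloped shoulder, on a 120 mm square base plate, 105 mm high to the brass boss at its top centre; a thin brass valve stem stands upright on the boss. It does not move. Origin at the centre of its underside, z up
- valve_foot (a point): Top centre of the tank's boss, on the stem's axis, 105 mm above the bench. Stem 9 mm across, with a sprung black tip, 8 mm across, 5 mm out of it; the tip's top stands 28 to 46 mm above this point (not measured). The gauge's seat pushes the tip in, 5 mm at 2 to 7 N (this opens the valve), then meets the stem; from 10 N the stem yields 2.5 mm on a 4 N/mm spring, then stops hard at 20 N
- holder: Dark wooden block 90 x 90 x 30 mm fixed to the bench, with a vertical through hole 31 mm across at its centre, chamfered 3 mm. Origin at the centre of its underside, z up. The gauge is home when its chuck is in the hole and its flange lies flat on the block's top, i.e. its origin 14 mm above the holder's origin; any yaw will do
- holder_hole0 (a point): Centre of the mouth of the holder's hole, 30 mm above the bench
- screwdriver: Loose screwdriver with green handle, about 190 mm long, lying between the robot and the work; origin under its middle. Leave alone
- multimeter: Loose yellow multimeter, 85 x 170 x 42 mm; origin at the centre of its underside. Leave alone
- cup_left: Loose paper coffee cup with black lid, 85 mm across, 112 mm tall, on the left; origin at the centre of its underside. Leave alone
- cup_right: The same kind of cup, on the right. Leave alone
- screw_tray: Loose blue tray 100 x 140 x 25 mm with screws; origin at the centre of its underside. Leave alone
- pliers: Loose pliers with red and blue grips, about 155 mm long, lying beyond the work; origin at the pivot. Leave alone
- sealant: Loose white jar with black lid, 52 mm across, 70 mm tall; origin at the centre of its underside. Leave alone

How it is judged:
On the way, in this order (a step that is already met when the one before it is completed fails the run):
1. the gauge sits squarely on the valve (chuck mouth within 4 mm of the valve's axis, upright within 0.12 rad), pressed with 10 to 25 N, with the rod driven out more than 14 mm, for 0.6 s (contact force between gauge and tank between 10 and 25 N and horizontal distance between gauge and valve_foot below 0.004 m and angle between gauge's own z axis and vertical below 0.12 rad and value of joint gauge_rod above 0.014 m), for 0.6 s.
2. the gauge is set down in its holder while still held: its origin within 6 mm of the holder's axis and at most 4 mm above its home height, with the fingers on it (so it is not dropped in) (horizontal distance between gauge and holder below 0.006 m and z of gauge in the frame of holder below 0.018 m and contact force between the fingers and gauge above 1 N), for 0.05 s.
At the end, for the whole second after the job is handed in: the gauge is at rest in its holder, its origin within 6 mm of the holder's axis and 11.5 to 16.5 mm above the holder's origin (flange on the block), upright within 0.06 rad, its rod still out more than 14 mm, and released (horizontal distance between gauge and holder below 0.006 m and z of gauge in the frame of holder between 0.0115 and 0.0165 m and angle between gauge's own z axis and vertical below 0.06 rad and value of joint gauge_rod above 0.014 m and linear speed of gauge below 0.01 m/s); the robot touches nothing.
It fails at once if the gauge pressed on the tank or its valve with more than 25 N (contact force between gauge and tank above 25 N).
It fails at once if another thing on the bench moved more than 30 mm (distance of any of screwdriver, multimeter, cup_left, cup_right, screw_tray, pliers, sealant from where it was at the start of the episode above 0.03 m).
It also fails if it takes over 58 s, if anything falls off the work surface, if the arm or the gripper's body presses on something with over 40 N, if the wrist force passes 120 N, or if a joint passes its speed limit or range.

### The arm

A 6-joint arm with a two-finger parallel gripper is mounted at the origin on the work surface. World frame = base frame: x ahead of the robot, y to its left, z up, the work surface at z = 0. Lengths are in m, angles in rad, forces in N, time in s.
With the tool pointing down it reaches from about 0.325 to 0.775 m from the base axis. Payload 9.3 kg.
Tool frame: the origin (TCP) lies on the centre line of the jaws, within the pads' length; the fingertips stand 8 mm ahead of it and the grasp point (between the pads) lies 11 mm behind it; z points along the fingers, y is the line along which they close (so a half turn about z gives the same grasp; the last joint's range is limited). The gripper opens to 85 mm and grips with 20 to 120 N. Pads are 22 mm wide; open, the fingers measure 114 mm over their backs; the gripper's body (76 mm by 85 mm) begins 54 mm behind the grasp point. The pads swing forward as they close: fully open they stand 13 mm farther back than shut.
Start: joints at [-1.358, 0.259, 0.021, 1.334, 0, 1.418], TCP at [0.197, -0.514, 0.239] pointing down, gripper open.
Joint ranges: [-3.04, 3.04], [-0.91, 1.82], [-1.04, 1.36], [-1.92, 1.95], [-1.52, 1.45], [-3.14, 3.14]. Speed limits (rad/s): [2.22, 2.22, 2.79, 3.14, 3.14, 3.14].

### API

Orientations are given as [roll, pitch, yaw] about the fixed x, y, z axes, in that order (R = Rz(yaw) Ry(pitch) Rx(roll)).
In Python, from rig import r gives the robot as it stands.
- The arm moves only by the tool drive_tool, never from a script. Its arguments are lists of equal length, an entry for each row: "slide": the shift along the world's x, y, z in mm, a list of three; "rot": the turn, a rotation vector about the world's x, y, z in rad, a list of three; "grip": the opening, from 0 (shut) to 1 (fully open). In form: {"slide": [[tx, ty, tz], ...], "rot": [[ax, ay, az], ...], "grip": [grip, ...]}. A call has 1 to 20 rows; each row shifts and turns the commanded pose from where the row before left it; what a row does not reach is not made up. A row lasts 1/12 s, in which the tool goes at most 41.7 mm and 7.16 degrees, less where a joint would pass 70% of its speed; a pose out of reach is approached as far as the arm can. A call is refused whole if a number of a shift passes 41.7 or a number of a turn 0.125, either way. A call with a gripper value outside its range is refused whole. The fingers move at their own pace and stop on an object; "squeeze" is the grip in N (left out, the last holds). Time passes only in rows, so rows that do not move let the fingers close. It gives the time, the measured TCP pose, the force, the opening and the grip force at its end, in the units of the state.
- r.read_state(): the state, without advancing time (a new reading comes with each control period).
- r.camera(name): name is "scene" or "top" or "wrist"; returns a dict with "image" (420x560x3 uint8, red, green, blue), "range_z" (420x560 float32, m along the optical axis (not along the pixel's ray), 0 where there is no reading), "intrinsics" (3x3 intrinsics, pixels), "extrinsics" (4x4, takes a point from world to camera coordinates). Camera axes: x right, y down, z forward; pixel columns grow to the right and rows downward; lengths in m; the calibration is good to about 2 mm. A picture is of the moment at which its call begins.
- r.job_done(): hands the job in; it is judged then, once.
The state is a dict: "t": time; "q": joint angles; "dq": joint speeds; "joint_torque": joint torques, N m; "position": TCP position; "tcp_rot": TCP orientation; "ft_force": force on the tool from outside, world axes, zero at the start; "torque": the same for the moment, N m; "grip_width": finger opening in m; "grip_force": force on a finger pad.
Only numpy, scipy, OpenCV 4.12 (cv2) and the standard library are available. Lean on these libraries where they do the work, as an engineer would, in place of code of your own. Each camera call takes 0.05 s, during which the arm holds its last target. There are 200 camera calls.

## Working session

There is one attempt and no reset: what is moved stays moved. The work goes in short steps, Python scripts to look and compute and a tool call to move; the robot and the scene stay as the last step left them, time stands still between calls to the robot, and variables do not carry over. Pictures are saved under pics/ and viewed, at most 10 in all, crops included, and the job is handed in when it is done.

Besides the shell and the picture viewer there is one more tool, called after "Call:" by a JSON object that holds its "method" and its "body", one argument or row to a line. drive_tool: Moves the arm, as the interface text tells. Its arguments: {"type":"object","properties":{"slide":{"type":"array"},"rot":{"type":"array"},"grip":{"type":"array"},"squeeze":{"type":"number"}},"required":["slide","rot","grip"]}

```bash
mkdir -p pics; ls; python3 - <<'E'
from rig import r
import cv2, numpy as np
for n in ("scene","top"):
    c=r.camera(n); cv2.imwrite(f"pics/{n}0.png",c["image"][:,:,::-1]); np.savez(f"pics/{n}0.npz",**c)
    E=c["extrinsics"]; print(n,c["intrinsics"].round(1).tolist(),(-E[:3,:3].T@E[:3,3]).round(3),E[:3,:3].round(3).tolist())
s=r.read_state(); print({k:np.round(v,3) for k,v in s.items()})
E
```

```text
pics
scene [[454.8, 0.0, 271.1], [0.0, 454.8, 207.9], [0.0, 0.0, 1.0]] [1.37  0.078 0.969] [[-0.115, 0.993, -0.008], [0.725, 0.079, -0.684], [-0.679, -0.085, -0.729]]
top [[477.7, 0.0, 282.9], [0.0, 477.7, 211.3], [0.0, 0.0, 1.0]] [ 0.44  -0.031  1.482] [[-0.023, -1.0, -0.015], [-0.996, 0.024, -0.091], [0.092, 0.013, -0.996]]
{'t': np.float64(0.1), 'q': array([-1.358,  0.259,  0.021,  1.334,  0.   ,  1.418]), 'dq': array([ 0.   , -0.   ,  0.002, -0.   ,  0.   , -0.   ]), 'joint_torque': array([ 6.0000e-03, -5.5669e+01,  3.4507e+01,  1.2000e-02, -0.0000e+00,
       -0.0000e+00]), 'position': array([ 0.197, -0.513,  0.239]), 'tcp_rot': array([-3.14 , -0.   ,  0.366]), 'ft_force': array([ 0.592, -0.643,  0.344]), 'torque': array([0.008, 0.015, 0.016]), 'grip_force': np.float64(0.0), 'grip_width': np.float64(0.086)}
```

View pics/top0.png

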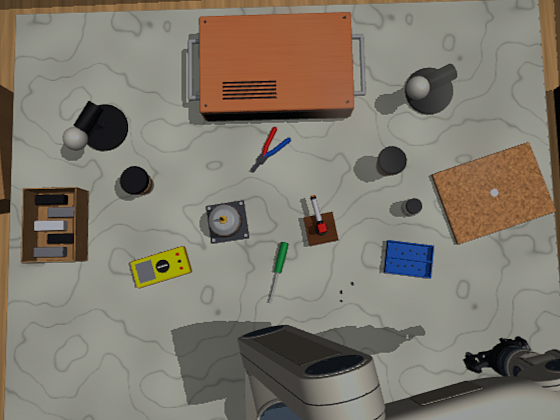

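View pics/scene0.png

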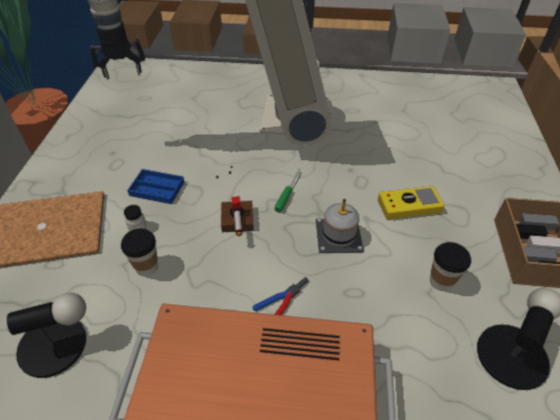

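The top view shows the red block at (321,227) in its holder, with the barrel running up to (313,196). The tank is at (227,221) with its stem tip near (222,219). In the scene view the gauge is at (237,210) and the stem at (344,205).

```bash
cat > h.py <<'E'
import cv2, numpy as np
def ray(c,u,v):
    K,E=c["intrinsics"],c["extrinsics"]; R=E[:3,:3]
    return -R.T@E[:3,3], R.T@np.linalg.solve(K,[u,v,1.])
def onz(c,u,v,z):
    o,d=ray(c,u,v); return o+d*(z-o[2])/d[2]
def cloud(c):
    K,E=c["intrinsics"],c["extrinsics"]; Z=c["range_z"].astype(float)
    v,u=np.mgrid[:Z.shape[0],:Z.shape[1]]
    P=np.stack([(u-K[0,2])/K[0,0]*Z,(v-K[1,2])/K[1,1]*Z,Z],-1)
    return (P-E[:3,3])@E[:3,:3]
def cross(c1,p1,c2,p2):
    o,d=ray(c1,*p1);q,e=ray(c2,*p2)
    t=np.linalg.lstsq(np.stack([d,-e],1),q-o,rcond=None)[0]
    a,b=o+t[0]*d,q+t[1]*e; return (a+b)/2,np.linalg.norm(a-b)
E
python3 - <<'E'
import numpy as np,cv2
from h import *
t=dict(np.load("pics/top0.npz"));s=dict(np.load("pics/scene0.npz"))
def blob(c,m,box):
    k=np.zeros(m.shape,bool);k[box[1]:box[3],box[0]:box[2]]=1;m=m&k
    v,u=np.nonzero(m);return m,np.array([u.mean(),v.mean()]),len(u)
for n,c,box in(("top",t,(295,185,345,245)),("scene",s,(215,190,260,245))):
    h=cv2.cvtColor(c["image"],cv2.COLOR_RGB2HSV);H,S,V=cv2.split(h)
    P=cloud(c)
    m,p,k=blob(c,((H<5)|(H>174))&(S>170)&(V>90),box);print(n,"red",p,k,onz(c,*p,.084).round(4),np.median(P[m],0).round(4),P[m][:,2].max().round(4))
    m,p,k=blob(c,(S<60)&(V>140),box);print(n,"white",p,k,np.median(P[m],0).round(4) if k else 0)
    v,u=np.nonzero(m)
    if k: print(onz(c,u[v.argmin()],v.min(),.054),onz(c,u[v.argmax()],v.max(),.054))
for n,c,box in(("top",t,(205,200,250,245)),("scene",s,(315,190,368,252))):
    P=cloud(c)[box[1]:box[3],box[0]:box[2]];z=P[...,2]
    print(n,"zmax",z.max()); 
    for a,b in((.08,.103),(.103,.112),(.118,.16)):
        m=(z>a)&(z<b); v,u=np.nonzero(m); print(a,m.sum(),P[m].mean(0).round(4) if m.any() else 0, u+box[0] if m.sum()<12 else '', v+box[1] if m.sum()<12 else '')
big=[cv2.resize(c["image"][y:y+60,x:x+60],(400,400),interpolation=2) for c,x,y in((t,290,188),(t,197,190),)]
big2=[cv2.resize(c["image"][y:y+60,x:x+60],(400,400),interpolation=2) for c,x,y in((s,207,188),(s,313,192))]
cv2.imwrite("pics/crop.png",np.hstack(big)[:,:,::-1]);cv2.imwrite("pics/crop2.png",np.hstack(big2)[:,:,::-1])
E
```

```text
top red [322.         227.43661972] 71 [ 0.5187 -0.1268  0.084 ] [ 0.5197 -0.127   0.083 ] 0.0881
top white [321.59704251 206.5107825 ] 1623 [ 5.981e-01 -1.396e-01 -2.000e-04]
[ 0.65037359 -0.05145557  0.054     ] [ 0.47264523 -0.05586684  0.054     ]
scene red [235.16666667 200.38888889] 54 [ 0.5284 -0.1248  0.084 ] [ 0.5294 -0.1246  0.0834] 0.9693
scene white [234.05119454 216.12627986] 1172 [ 5.191e-01 -1.359e-01  2.000e-04]
[ 0.4651238  -0.19627163  0.054     ] [ 0.65978153 -0.15683714  0.054     ]
top zmax 1.4816967671954633
0.08 695 [0.5467 0.1606 0.0937]  
0.103 39 [0.5484 0.1593 0.1056]  
0.118 15 [0.5479 0.1609 0.1372]  
scene zmax 0.9693330897513568
0.08 683 [0.5646 0.1623 0.0936]  
0.103 36 [0.5537 0.1636 0.1058]  
0.118 33 [0.5542 0.1627 0.1331]
```

View pics/crop.png

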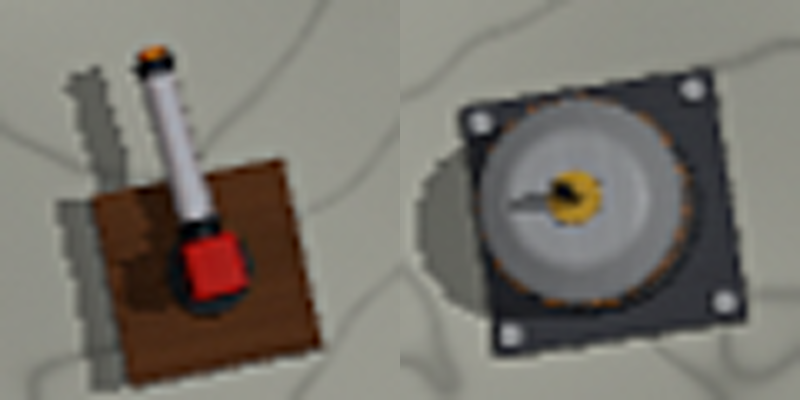

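The crop shows the red block at (215,268) in the left half. Its barrel points up and slightly left, so gauge yaw is about +0.2. The tank's brass boss is at (575,197) in the right half. I'll move above the gauge with the yaw flipped by about π, so joint 6 stays in range both here and at the tank.

Call:
{"method": "drive_tool", "body": {
  "slide": [
    [12.4,14.9,0],
    [12.4,14.9,0],
    [12.4,14.9,0],
    [12.4,14.9,0],
    [12.4,14.9,0],
    [12.4,14.9,0],
    [12.4,14.9,0],
    [12.4,14.9,0],
    [12.4,14.9,0],
    [12.4,14.9,0],
    [12.4,14.9,0],
    [12.4,14.9,0],
    [12.4,14.9,0]
  ],
  "rot": [
    [0,0,0.1145],
    [0,0,0.1145],
    [0,0,0.1145],
    [0,0,0.1145],
    [0,0,0.1145],
    [0,0,0.1145],
    [0,0,0.1145],
    [0,0,0.1145],
    [0,0,0.1145],
    [0,0,0.1145],
    [0,0,0.1145],
    [0,0,0.1145],
    [0,0,0.1145]
  ],
  "grip": [1,1,1,1,1,1,1,1,1,1,1,1,1]
}}

```text
t: 1.18
position: [0.3583, -0.319, 0.239]
tcp_rot: [-3.141, -0.001, 1.86]
ft_force: [-0.0, 0.7, 0.8]
grip_width: 0.0855
grip_force: 0.0
```

Call:
{"method": "drive_tool", "body": {
  "slide": [
    [12.4,14.9,0],
    [12.4,14.9,0],
    [12.4,14.9,0],
    [12.4,14.9,0],
    [12.4,14.9,0],
    [12.4,14.9,0],
    [12.4,14.9,0],
    [12.4,14.9,0],
    [12.4,14.9,0],
    [12.4,14.9,0],
    [12.4,14.9,0],
    [12.4,14.9,0],
    [12.4,14.9,0],
    [0,0,0],
    [0,0,0]
  ],
  "rot": [
    [0,0,0.1145],
    [0,0,0.1145],
    [0,0,0.1145],
    [0,0,0.1145],
    [0,0,0.1145],
    [0,0,0.1145],
    [0,0,0.1145],
    [0,0,0.1145],
    [0,0,0.1145],
    [0,0,0.1145],
    [0,0,0.1145],
    [0,0,0.1145],
    [0,0,0.1145],
    [0,0,0],
    [0,0,0]
  ],
  "grip": [1,1,1,1,1,1,1,1,1,1,1,1,1,1,1]
}}

```text
t: 2.43
position: [0.5193, -0.1256, 0.2388]
tcp_rot: [3.141, -0.001, -2.94]
ft_force: [-0.5, 0.2, -0.7]
grip_width: 0.0852
grip_force: 0.0
```

```bash
python3 - <<'E'
from rig import r
from h import *
s=r.read_state();print(s["t"],s["position"].round(4),s["tcp_rot"].round(4),s["q"].round(3),s["ft_force"].round(2))
c=r.camera("wrist"); np.savez("pics/w1.npz",**c); cv2.imwrite("pics/w1.png",c["image"][:,:,::-1])
E=c["extrinsics"]; print(c["intrinsics"].round(1).tolist(),(-E[:3,:3].T@E[:3,3]).round(3),E[:3,:3].round(3).tolist())
E
```

```text
2.4333 [ 0.5193 -0.1256  0.2388] [ 3.1411e+00 -9.0000e-04 -2.9402e+00] [-0.394  0.232 -0.015  1.324 -0.    -0.596] [-0.46  0.17 -0.7 ]
[[348.3, 0.0, 280.6], [0.0, 348.3, 206.5], [0.0, 0.0, 1.0]] [ 0.449 -0.14   0.373] [[-0.199, 0.98, -0.0], [0.94, 0.191, 0.284], [0.279, 0.056, -0.959]]
```

View pics/w1.png

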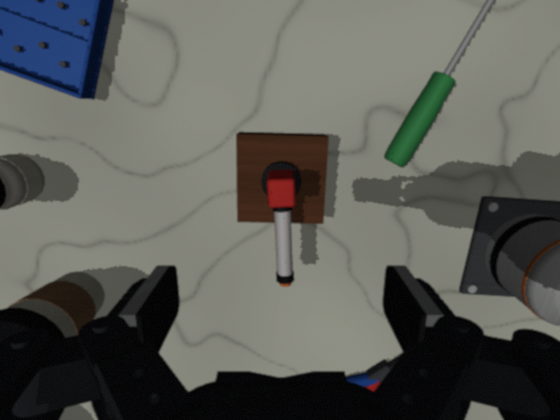

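The wrist view shows the red block at (281,188), the barrel going down to (285,280), the holder square at (237–327, 132–222) and part of the tank on the right. Next I'll measure the gauge and holder from it.

```bash
python3 - <<'E'
from h import *
c=dict(np.load("pics/w1.npz"));P=cloud(c);H,S,V=cv2.split(cv2.cvtColor(c["image"],cv2.COLOR_RGB2HSV))
v,u=np.mgrid[:420,:560]; roi=(u>225)&(u<340)&(v>120)&(v<295)
red=roi&((H<6)|(H>172))&(S>170)&(V>60)
top=red&(P[...,2]>.080)&(P[...,2]<.088)
print(red.sum(),top.sum(),"z",np.median(P[top][:,2]))
rt=cv2.minAreaRect(np.argwhere(top)[:,::-1].astype(np.float32)); b=cv2.boxPoints(rt)
W=np.array([onz(c,*p,.084)[:2] for p in b]);print("top rect",W.round(4).tolist(),"ctr",W.mean(0).round(4),"depth bbox ctr",P[top].mean(0).round(4))
# barrel: points z .045-.066 beyond block
x,y=P[...,0],P[...,1]
ba=roi&(P[...,2]>.046)&(P[...,2]<.066)&~red&(np.hypot(x-.52,y+.127)>.03)
Q=P[ba][:,:2]; print(ba.sum(),Q.mean(0)); l=cv2.fitLine(Q.astype(np.float32),2,0,.01,.01).ravel();print("barrel line",l,"yaw",np.arctan(l[1]/l[0]))
t=(Q-l[2:])@l[:2];print("ends",(l[2:]+l[:2]*t.min()).round(4),(l[2:]+l[:2]*t.max()).round(4))
print("foot of ctr off barrel", np.cross(l[:2],W.mean(0)-l[2:]))
ho=roi&(P[...,2]>.025)&(P[...,2]<.034)
rt=cv2.minAreaRect((P[ho][:,:2]*1000).astype(np.float32));print("holder",rt)
fl=roi&(P[...,2]>.034)&(P[...,2]<.042); 
print("flange",fl.sum(),P[fl].mean(0).round(4))
E
```

```text
809 782 z 0.08312626179541399
top rect [[0.5103, -0.1392], [0.5058, -0.1169], [0.5308, -0.1115], [0.5354, -0.1344]] ctr [ 0.5206 -0.1255] depth bbox ctr [ 0.5207 -0.1254  0.083 ]
1137 [ 0.58333037 -0.1098426 ]
barrel line [ 0.97140414  0.23743212  0.5833304  -0.1098426 ] yaw 0.23972152
ends [ 0.5478 -0.1185] [ 0.6212 -0.1006]
foot of ctr off barrel -0.000319906002318791
holder ((521.6806030273438, -125.01091003417969), (90.59092712402344, 90.1335220336914), 10.096750259399414)
flange 446 [ 0.5142 -0.1265  0.0373]<stdin>:14: DeprecationWarning: Arrays of 2-dimensional vectors are deprecated. Use arrays of 3-dimensional vectors instead. (deprecated in NumPy 2.0)
```

Call:
{"method": "drive_tool", "body": {
  "slide": [
    [1.3,0,-20],
    [0,0,-20],
    [0,0,-20],
    [0,0,-20],
    [0,0,-20],
    [0,0,-20],
    [0,0,-20],
    [0,0,-15],
    [0,0,-15],
    [0,0,-10],
    [0,0,-5],
    [0,0,0],
    [0,0,0]
  ],
  "rot": [
    [0,0,0.025],
    [0,0,0],
    [0,0,0],
    [0,0,0],
    [0,0,0],
    [0,0,0],
    [0,0,0],
    [0,0,0],
    [0,0,0],
    [0,0,0],
    [0,0,0],
    [0,0,0],
    [0,0,0]
  ],
  "grip": [1,1,1,1,1,1,1,1,1,1,1,1,1]
}}

```text
t: 3.57
position: [0.5205, -0.1266, 0.0547]
tcp_rot: [-3.141, 0.0, -2.916]
ft_force: [0.0, 0.1, -0.1]
grip_width: 0.0853
grip_force: 0.0
```

Call:
{"method": "drive_tool", "body": {
  "slide": [
    [0,0,0],
    [0,0,0],
    [0,0,0],
    [0,0,0],
    [0,0,0],
    [0,0,0],
    [0,0,0],
    [0,0,0],
    [0,0,0],
    [0,0,0],
    [0,0,0],
    [0,0,0]
  ],
  "rot": [
    [0,0,0],
    [0,0,0],
    [0,0,0],
    [0,0,0],
    [0,0,0],
    [0,0,0],
    [0,0,0],
    [0,0,0],
    [0,0,0],
    [0,0,0],
    [0,0,0],
    [0,0,0]
  ],
  "grip": [0.3,0.2,0,0,0,0,0,0,0,0,0,0],
  "squeeze": 90
}}

```text
t: 4.57
position: [0.5206, -0.1262, 0.0547]
tcp_rot: [-3.141, 0.001, -2.915]
ft_force: [-1.1, 0.6, 5.5]
grip_width: 0.0231
grip_force: 87.9
```

Gripped: the opening is 23 mm on the 24 mm block. Lifting and moving high over the tank, for a wrist view of the valve.

Call:
{"method": "drive_tool", "body": {
  "slide": [
    [0,0,3],
    [0,0,5],
    [0,0,10],
    [0,0,22],
    [0,0,25],
    [0,0,25],
    [0,0,25],
    [0,0,25],
    [0,0,25],
    [0,0,25],
    [0,0,25],
    [0,0,25],
    [0,0,25],
    [0,0,0]
  ],
  "rot": [
    [0,0,0],
    [0,0,0],
    [0,0,0],
    [0,0,0],
    [0,0,0],
    [0,0,0],
    [0,0,0],
    [0,0,0],
    [0,0,0],
    [0,0,0],
    [0,0,0],
    [0,0,0],
    [0,0,0],
    [0,0,0]
  ],
  "grip": [0,0,0,0,0,0,0,0,0,0,0,0,0,0]
}}

```text
t: 5.73
position: [0.5211, -0.1265, 0.3247]
tcp_rot: [-3.137, 0.006, -2.915]
ft_force: [-0.8, 0.8, -2.8]
grip_width: 0.0232
grip_force: 88.4
```

Call:
{"method": "drive_tool", "body": {
  "slide": [
    [2,10,0],
    [2,20,0],
    [2,22,0],
    [2,22,0],
    [2,22,0],
    [2,22,0],
    [2,22,0],
    [2,22,0],
    [2,22,0],
    [2,22,0],
    [2,22,0],
    [2,22,0],
    [2,20,0],
    [1,12,0],
    [0,5,0],
    [0,0,0],
    [0,0,0],
    [0,0,0]
  ],
  "rot": [
    [0,0,0],
    [0,0,0],
    [0,0,0],
    [0,0,0],
    [0,0,0],
    [0,0,0],
    [0,0,0],
    [0,0,0],
    [0,0,0],
    [0,0,0],
    [0,0,0],
    [0,0,0],
    [0,0,0],
    [0,0,0],
    [0,0,0],
    [0,0,0],
    [0,0,0],
    [0,0,0]
  ],
  "grip": [0,0,0,0,0,0,0,0,0,0,0,0,0,0,0,0,0,0]
}}

```text
t: 7.23
position: [0.5474, 0.16, 0.3192]
tcp_rot: [-3.141, -0.0, -2.916]
ft_force: [-1.0, -0.0, -3.0]
grip_width: 0.0229
grip_force: 88.4
```

```bash
python3 - <<'E'
from rig import r
from h import *
s=r.read_state();print(s["t"],s["position"].round(4),s["tcp_rot"].round(4),s["ft_force"].round(2))
for n in("wrist","scene"):
    c=r.camera(n); np.savez(f"pics/{n}2.npz",**c); cv2.imwrite(f"pics/{n}2.png",c["image"][:,:,::-1])
c=np.load("pics/scene2.npz")["image"]
E
```

```text
7.2333 [0.5474 0.16   0.3192] [-3.1413e+00 -3.0000e-04 -2.9161e+00] [-1.03 -0.04 -3.01]
```

View pics/wrist2.png

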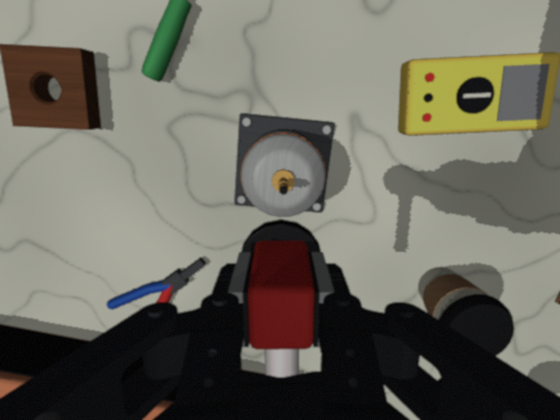

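View pics/scene2.png

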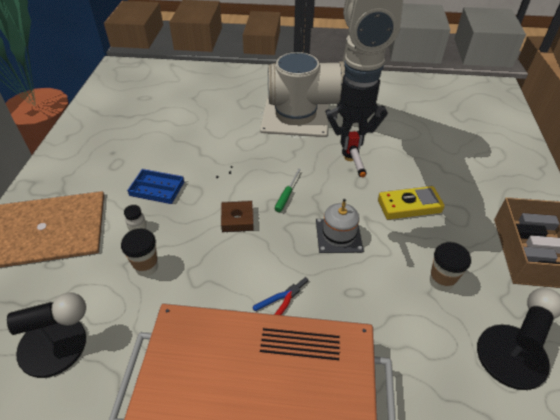

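The wrist view shows the boss at (284,181) with the stem tip at (284,187), and the empty holder hole at (47,88). The held block is at (280,295). In the scene view the hole is at (237,214) and the stem tip at (344,203). Now measuring the valve, the hole and the gauge's position in the hand.

```bash
python3 - <<'E'
from h import *
c=dict(np.load("pics/wrist2.npz"));P=cloud(c);H,S,V=cv2.split(cv2.cvtColor(c["image"],cv2.COLOR_RGB2HSV))
v,u=np.mgrid[:420,:560]; Z=P[...,2]
roi=(u>225)&(u<345)&(v>100)&(v<220)
pl=roi&(Z>.003)&(Z<.016); print("plate",cv2.minAreaRect((P[pl][:,:2]*1e3).astype(np.float32)),np.median(P[pl][:,2]))
cy=roi&(Z>.078)&(Z<.086); print("shoulder ring circle",cv2.minEnclosingCircle((P[cy][:,:2]*1e3).astype(np.float32)))
bo=roi&(Z>.102)&(Z<.109); print("boss",bo.sum(),P[bo].mean(0).round(4),cv2.minEnclosingCircle((P[bo][:,:2]*1e3).astype(np.float32)))
for a in(.112,.120,.125,.130,.135,.140,.145,.150):
    m=roi&(Z>a)&(Z<a+.005); print(a,m.sum(),P[m].mean(0).round(4) if m.any() else '')
st=roi&(Z>.115)&(Z<.16); vv,uu=np.nonzero(st); print("stem px",uu.min(),uu.max(),vv.min(),vv.max(),np.sort(Z[st])[-10:].round(4))
dark=roi&(V<70)&(u>270)&(u<300)&(v>170)&(v<205);vv,uu=np.nonzero(dark);print("dark tip px",uu.min(),uu.max(),vv.min(),vv.max(),uu.mean(),vv.mean())
red=((H<6)|(H>172))&(S>150)&(V>50)&(v>225)&(u>235)&(u<330)
t=red&(Z>np.median(Z[red])-.004); print("block",Z[red].min(),np.median(Z[red]),cv2.minAreaRect((P[t&(abs(Z-np.median(Z[red]))<.004)][:,:2]*1e3).astype(np.float32)))
rh=(u<105)&(v>35)&(v<135)
ho=rh&(Z>.026)&(Z<.034); print("holder",cv2.minAreaRect((P[ho][:,:2]*1e3).astype(np.float32)))
s=dict(np.load("pics/scene2.npz"));Q=cloud(s);z=Q[...,2];vs,us=np.mgrid[:420,:560]
r2=(us>215)&(us<262)&(vs>190)&(vs<240);ho=r2&(z>.026)&(z<.034);print("holder scene",cv2.minAreaRect((Q[ho][:,:2]*1e3).astype(np.float32)))
r3=(us>325)&(us<362)&(vs>192)&(vs<225);m=r3&(z>.112)&(z<.16);print("stem scene",m.sum(),np.sort(z[m])[-8:].round(4)); yy,xx=np.nonzero(m);print(xx.min(),xx.max(),yy.min(),yy.max())
E
```

```text
plate ((551.2515258789062, 162.74774169921875), (120.01261138916016, 120.11775970458984), 7.368651390075684) 0.0073377896123884186
shoulder ring circle ((550.464599609375, 162.83815002441406), 46.220829010009766)
boss 278 [0.5488 0.1622 0.1043] ((551.0488891601562, 162.68359375), 11.904348373413086)
0.112 6 [0.5475 0.1618 0.1143]
0.12 7 [0.5467 0.1621 0.1233]
0.125 35 [0.5485 0.1621 0.1279]
0.13 9 [0.5476 0.1619 0.1325]
0.135 17 [0.548  0.1623 0.1382]
0.14 59 [0.5508 0.1627 0.1434]
0.145 3 [0.5506 0.1627 0.1454]
0.15 0 
stem px 278 288 179 194 [0.1444 0.1445 0.1445 0.1445 0.1446 0.1449 0.145  0.145  0.1452 0.1459]
dark tip px 280 286 179 193 283.2542372881356 188.35593220338984
block 0.3041127445957475 0.3469569078219735 ((547.462890625, 159.96347045898438), (25.487607955932617, 23.110801696777344), 13.053848266601562)
holder ((521.258544921875, -124.89341735839844), (90.22257995605469, 92.44646453857422), 10.181282997131348)
holder scene ((521.2160034179688, -124.57704162597656), (96.33741760253906, 90.0485610961914), 10.965240478515625)
stem scene 36 [0.1424 0.1426 0.1432 0.144  0.1442 0.1444 0.1449 0.1452]
342 345 198 208
```

Valve axis is at (0.551, 0.1627) with the tip top at z≈0.144. The gauge axis is at the TCP xy, and the gauge origin sits 40.7 mm below the TCP. So first contact should come at TCP z≈0.169.

Call:
{"method": "drive_tool", "body": {
  "slide": [
    [3.6,2.7,-10],
    [0,0,-20],
    [0,0,-20],
    [0,0,-20],
    [0,0,-20],
    [0,0,-20],
    [0,0,-12],
    [0,0,-5],
    [0,0,-2],
    [0,0,0],
    [0,0,0],
    [0,0,0]
  ],
  "rot": [
    [0,0,0],
    [0,0,0],
    [0,0,0],
    [0,0,0],
    [0,0,0],
    [0,0,0],
    [0,0,0],
    [0,0,0],
    [0,0,0],
    [0,0,0],
    [0,0,0],
    [0,0,0]
  ],
  "grip": [0,0,0,0,0,0,0,0,0,0,0,0]
}}

```text
t: 8.33
position: [0.5515, 0.1635, 0.1912]
tcp_rot: [-3.141, 0.002, -2.915]
ft_force: [0.4, 0.6, -2.7]
grip_width: 0.0233
grip_force: 88.4
```

Call:
{"method": "drive_tool", "body": {
  "slide": [
    [-0.4,-0.6,-3],
    [0,0,-3],
    [0,0,-3],
    [0,0,-3],
    [0,0,-2],
    [0,0,-2],
    [0,0,-1],
    [0,0,-1],
    [0,0,0],
    [0,0,0]
  ],
  "rot": [
    [0,0,0],
    [0,0,0],
    [0,0,0],
    [0,0,0],
    [0,0,0],
    [0,0,0],
    [0,0,0],
    [0,0,0],
    [0,0,0],
    [0,0,0]
  ],
  "grip": [0,0,0,0,0,0,0,0,0,0]
}}

```text
t: 9.17
position: [0.5507, 0.1629, 0.1723]
tcp_rot: [-3.142, 0.0, -2.915]
ft_force: [-0.6, 0.0, -2.0]
grip_width: 0.0235
grip_force: 88.4
```

Call:
{"method": "drive_tool", "body": {
  "slide": [
    [0,0,-1],
    [0,0,-1],
    [0,0,-1],
    [0,0,-1],
    [0,0,0],
    [0,0,0]
  ],
  "rot": [
    [0,0,0],
    [0,0,0],
    [0,0,0],
    [0,0,0],
    [0,0,0],
    [0,0,0]
  ],
  "grip": [0,0,0,0,0,0]
}}

```text
t: 9.67
position: [0.5507, 0.1629, 0.1684]
tcp_rot: [-3.142, 0.0, -2.915]
ft_force: [0.6, 0.1, -1.3]
grip_width: 0.0234
grip_force: 88.4
```

Call:
{"method": "drive_tool", "body": {
  "slide": [
    [0,0,-1],
    [0,0,-1],
    [0,0,0],
    [0,0,0]
  ],
  "rot": [
    [0,0,0],
    [0,0,0],
    [0,0,0],
    [0,0,0]
  ],
  "grip": [0,0,0,0]
}}

```text
t: 10.0
position: [0.5507, 0.1629, 0.1665]
tcp_rot: [-3.142, 0.0, -2.915]
ft_force: [-0.9, -0.2, 1.9]
grip_width: 0.0234
grip_force: 88.5
```

Call:
{"method": "drive_tool", "body": {
  "slide": [
    [0,0,-0.5],
    [0,0,-0.5],
    [0,0,0],
    [0,0,0]
  ],
  "rot": [
    [0,0,0],
    [0,0,0],
    [0,0,0],
    [0,0,0]
  ],
  "grip": [0,0,0,0]
}}

```text
t: 10.33
position: [0.5507, 0.1629, 0.1654]
tcp_rot: [-3.142, 0.0, -2.915]
ft_force: [0.0, -0.9, 2.7]
grip_width: 0.0229
grip_force: 88.6
```

Call:
{"method": "drive_tool", "body": {
  "slide": [
    [0,0,-0.5],
    [0,0,-0.5],
    [0,0,0],
    [0,0,0]
  ],
  "rot": [
    [0,0,0],
    [0,0,0],
    [0,0,0],
    [0,0,0]
  ],
  "grip": [0,0,0,0]
}}

```text
t: 10.67
position: [0.5507, 0.1629, 0.1643]
tcp_rot: [-3.142, 0.0, -2.915]
ft_force: [-0.9, -0.8, 4.2]
grip_width: 0.023
grip_force: 88.7
```

Call:
{"method": "drive_tool", "body": {
  "slide": [
    [0,0,-0.5],
    [0,0,0],
    [0,0,0]
  ],
  "rot": [
    [0,0,0],
    [0,0,0],
    [0,0,0]
  ],
  "grip": [0,0,0]
}}

```text
t: 10.92
position: [0.5507, 0.1629, 0.1641]
tcp_rot: [-3.142, 0.001, -2.915]
ft_force: [-1.3, -0.2, 6.4]
grip_width: 0.023
grip_force: 89.1
```

Call:
{"method": "drive_tool", "body": {
  "slide": [
    [0,0,-0.5],
    [0,0,0],
    [0,0,0]
  ],
  "rot": [
    [0,0,0],
    [0,0,0],
    [0,0,0]
  ],
  "grip": [0,0,0]
}}

```text
t: 11.17
position: [0.5508, 0.1629, 0.1638]
tcp_rot: [-3.141, 0.001, -2.915]
ft_force: [-0.9, 1.1, 7.6]
grip_width: 0.0233
grip_force: 89.2
```

Call:
{"method": "drive_tool", "body": {
  "slide": [
    [0,0,-0.5],
    [0,0,-0.5],
    [0,0,0],
    [0,0,0]
  ],
  "rot": [
    [0,0,0],
    [0,0,0],
    [0,0,0],
    [0,0,0]
  ],
  "grip": [0,0,0,0]
}}

```text
t: 11.5
position: [0.5508, 0.1629, 0.1631]
tcp_rot: [-3.141, 0.001, -2.915]
ft_force: [-1.8, -1.3, 10.2]
grip_width: 0.0231
grip_force: 89.6
```

Call:
{"method": "drive_tool", "body": {
  "slide": [
    [0,0,-0.5],
    [0,0,0],
    [0,0,0]
  ],
  "rot": [
    [0,0,0],
    [0,0,0],
    [0,0,0]
  ],
  "grip": [0,0,0]
}}

```text
t: 11.75
position: [0.5508, 0.1629, 0.1628]
tcp_rot: [-3.141, 0.001, -2.915]
ft_force: [-2.3, -1.2, 11.7]
grip_width: 0.023
grip_force: 89.8
```

Contact force is now about 14.7 N (11.7 plus the 3.0 gauge weight). Holding for about 1.3 s.

Call:
{"method": "drive_tool", "body": {
  "slide": [
    [0,0,0],
    [0,0,0],
    [0,0,0],
    [0,0,0],
    [0,0,0],
    [0,0,0],
    [0,0,0],
    [0,0,0],
    [0,0,0],
    [0,0,0],
    [0,0,0],
    [0,0,0],
    [0,0,0],
    [0,0,0],
    [0,0,0],
    [0,0,0]
  ],
  "rot": [
    [0,0,0],
    [0,0,0],
    [0,0,0],
    [0,0,0],
    [0,0,0],
    [0,0,0],
    [0,0,0],
    [0,0,0],
    [0,0,0],
    [0,0,0],
    [0,0,0],
    [0,0,0],
    [0,0,0],
    [0,0,0],
    [0,0,0],
    [0,0,0]
  ],
  "grip": [0,0,0,0,0,0,0,0,0,0,0,0,0,0,0,0]
}}

```text
t: 13.08
position: [0.5508, 0.1629, 0.1628]
tcp_rot: [-3.141, 0.002, -2.915]
ft_force: [-2.4, -0.1, 11.6]
grip_width: 0.0234
grip_force: 89.8
```

```bash
python3 - <<'E'
from rig import r
from h import *
s=r.read_state();print(s["t"],s["position"].round(4),s["tcp_rot"].round(4),s["ft_force"].round(2))
I=[]
for n,(x,y) in(("scene",(310,130)),("wrist",(240,230))):
    c=r.camera(n); np.savez(f"pics/{n}3.npz",**c)
    I.append(cv2.resize(c["image"][y:y+(100 if n=='scene' else 190),x:x+(100 if n=='scene' else 190)],(400,400)))
cv2.imwrite("pics/p3.png",np.hstack(I)[:,:,::-1])
E
```

```text
13.0833 [0.5508 0.1629 0.1628] [-3.1414e+00  1.5000e-03 -2.9154e+00] [-2.44 -0.07 11.58]
```

View pics/p3.png

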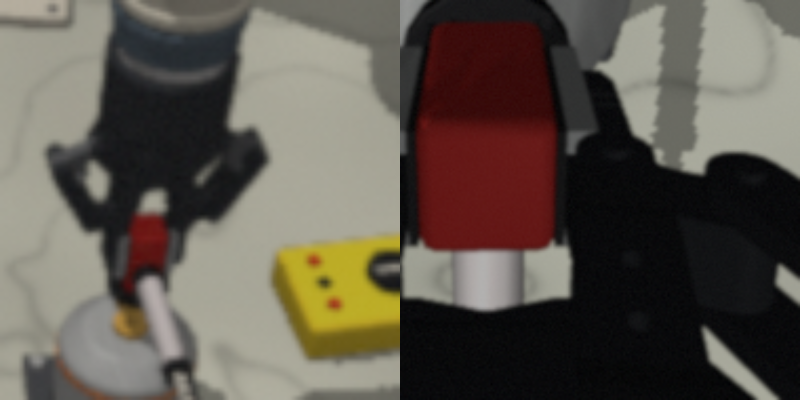

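The crop shows the gauge seated on the boss. The barrel's black end collar is at (175,355) in the left half, with the white rod continuing past the crop's lower edge. I'll measure the rod's extension from the orange cap.

```bash
python3 - <<'E'
from h import *
c=dict(np.load("pics/scene3.npz"));H,S,V=cv2.split(cv2.cvtColor(c["image"],cv2.COLOR_RGB2HSV))
K,E=c["intrinsics"],c["extrinsics"]
d=np.array([np.cos(.226),np.sin(.226),0]);o=np.array([.5508,.1629,.162])
for s in(.03,.06,.09,.098,.105,.11,.115,.12,.125,.13,.135,.14,.15):
    p=K@(E[:3,:3]@(o+s*d)+E[:3,3]);u,v=(p[:2]/p[2]).round().astype(int);print(s,u,v,c["image"][v,u].tolist())
E
```

```text
0.03 348 203 [181, 173, 171]
0.06 351 211 [178, 171, 169]
0.09 353 221 [24, 26, 27]
0.098 354 223 [118, 114, 107]
0.105 355 225 [140, 136, 127]
0.11 355 227 [145, 140, 131]
0.115 356 229 [135, 131, 122]
0.12 356 230 [130, 116, 104]
0.125 357 232 [152, 86, 34]
0.13 357 234 [98, 54, 22]
0.135 358 235 [73, 45, 32]
0.14 359 237 [43, 43, 45]
0.15 360 240 [46, 47, 46]
```

The rod is out about 24 mm (white from 98 to 122 mm, then the orange cap), which passes. Lifting off and returning over the holder.

Call:
{"method": "drive_tool", "body": {
  "slide": [
    [0,0,2],
    [0,0,3],
    [0,0,4],
    [0,0,6],
    [0,0,8],
    [0,0,12],
    [0,0,15],
    [0,0,15],
    [0,0,12],
    [0,0,8],
    [0,0,3],
    [0,0,0]
  ],
  "rot": [
    [0,0,0],
    [0,0,0],
    [0,0,0],
    [0,0,0],
    [0,0,0],
    [0,0,0],
    [0,0,0],
    [0,0,0],
    [0,0,0],
    [0,0,0],
    [0,0,0],
    [0,0,0]
  ],
  "grip": [0,0,0,0,0,0,0,0,0,0,0,0]
}}

```text
t: 14.18
position: [0.5508, 0.1629, 0.2503]
tcp_rot: [-3.142, 0.001, -2.915]
ft_force: [-0.4, 1.3, -3.7]
grip_width: 0.0234
grip_force: 88.5
```

Call:
{"method": "drive_tool", "body": {
  "slide": [
    [-0.5,-5,0],
    [-1,-10,0],
    [-2,-18,0],
    [-2,-20,0],
    [-2,-20,0],
    [-2,-20,0],
    [-2,-20,0],
    [-2,-20,0],
    [-2,-20,0],
    [-2,-20,0],
    [-2,-20,0],
    [-2,-20,0],
    [-2,-20,0],
    [-2,-20,0],
    [-2,-15,0],
    [-1,-12,0],
    [-0.8,-8,0],
    [0,0,0],
    [0,0,0],
    [0,0,0]
  ],
  "rot": [
    [0,0,0],
    [0,0,0],
    [0,0,0],
    [0,0,0],
    [0,0,0],
    [0,0,0],
    [0,0,0],
    [0,0,0],
    [0,0,0],
    [0,0,0],
    [0,0,0],
    [0,0,0],
    [0,0,0],
    [0,0,0],
    [0,0,0],
    [0,0,0],
    [0,0,0],
    [0,0,0],
    [0,0,0],
    [0,0,0]
  ],
  "grip": [0,0,0,0,0,0,0,0,0,0,0,0,0,0,0,0,0,0,0,0]
}}

```text
t: 15.85
position: [0.5213, -0.1246, 0.2497]
tcp_rot: [3.141, -0.0, -2.915]
ft_force: [0.5, 0.3, -3.2]
grip_width: 0.0228
grip_force: 88.4
```

```bash
python3 - <<'E'
from rig import r
from h import *
s=r.read_state();print(s["t"],s["position"].round(4),s["tcp_rot"].round(4),s["ft_force"].round(2))
c=r.camera("wrist"); np.savez("pics/w4.npz",**c); cv2.imwrite("pics/w4.png",c["image"][:,:,::-1])
P=cloud(c);Z=P[...,2];H,S,V=cv2.split(cv2.cvtColor(c["image"],cv2.COLOR_RGB2HSV));v,u=np.mgrid[:420,:560]
red=((H<6)|(H>172))&(S>150)&(V>50)&(v>225)&(u>235)&(u<330);zm=np.median(Z[red&(v>295)]);t=red&(abs(Z-zm)<.003)
print("block top",zm,cv2.minAreaRect((P[t][:,:2]*1e3).astype(np.float32)),"slope",np.linalg.lstsq(np.c_[P[t][:,:2],np.ones(t.sum())],Z[t],rcond=None)[0])
ho=(v<260)&(v>60)&(u>170)&(u<400)&(Z>.026)&(Z<.034);print("holder",ho.sum(),cv2.minAreaRect((P[ho][:,:2]*1e3).astype(np.float32)))
E
```

```text
15.85 [ 0.5213 -0.1246  0.2497] [ 3.1412e+00 -1.0000e-04 -2.9150e+00] [ 0.55  0.34 -3.19]
block top 0.27823658543522145 ((521.5301513671875, -124.57675170898438), (25.748035430908203, 23.075838088989258), 12.742460250854492) slope [0.02967799 0.00754555 0.26350756]
holder 6775 ((515.4501342773438, -89.0267562866211), (90.65570068359375, 163.36151123046875), 9.882558822631836)
```

There's no slip in the hand (block top 28.5 mm above the TCP, as before), and the gauge is within 0.5 mm of the holder's axis. Descending.

Call:
{"method": "drive_tool", "body": {
  "slide": [
    [0,0,-10],
    [0,0,-20],
    [0,0,-20],
    [0,0,-20],
    [0,0,-20],
    [0,0,-20],
    [0,0,-20],
    [0,0,-15],
    [0,0,-10],
    [0,0,-6],
    [0,0,-3],
    [0,0,0],
    [0,0,0],
    [0,0,0]
  ],
  "rot": [
    [0,0,0],
    [0,0,0],
    [0,0,0],
    [0,0,0],
    [0,0,0],
    [0,0,0],
    [0,0,0],
    [0,0,0],
    [0,0,0],
    [0,0,0],
    [0,0,0],
    [0,0,0],
    [0,0,0],
    [0,0,0]
  ],
  "grip": [0,0,0,0,0,0,0,0,0,0,0,0,0,0]
}}

```text
t: 17.07
position: [0.5218, -0.1253, 0.0866]
tcp_rot: [-3.141, 0.001, -2.915]
ft_force: [0.5, -0.2, -3.2]
grip_width: 0.023
grip_force: 88.4
```

Call:
{"method": "drive_tool", "body": {
  "slide": [
    [0,0,-3],
    [0,0,-3],
    [0,0,-3],
    [0,0,-3],
    [0,0,-2],
    [0,0,-2],
    [0,0,-2],
    [0,0,-1],
    [0,0,-1],
    [0,0,-1],
    [0,0,-1],
    [0,0,-1],
    [0,0,0],
    [0,0,0]
  ],
  "rot": [
    [0,0,0],
    [0,0,0],
    [0,0,0],
    [0,0,0],
    [0,0,0],
    [0,0,0],
    [0,0,0],
    [0,0,0],
    [0,0,0],
    [0,0,0],
    [0,0,0],
    [0,0,0],
    [0,0,0],
    [0,0,0]
  ],
  "grip": [0,0,0,0,0,0,0,0,0,0,0,0,0,0]
}}

```text
t: 18.23
position: [0.5213, -0.1251, 0.0627]
tcp_rot: [3.142, -0.0, -2.915]
ft_force: [0.1, 0.3, -2.4]
grip_width: 0.0235
grip_force: 88.4
```

Call:
{"method": "drive_tool", "body": {
  "slide": [
    [0,0,-1.5],
    [0,0,-1.5],
    [0,0,-1],
    [0,0,-1],
    [0,0,-1],
    [0,0,-1],
    [0,0,0],
    [0,0,0]
  ],
  "rot": [
    [0,0,0],
    [0,0,0],
    [0,0,0],
    [0,0,0],
    [0,0,0],
    [0,0,0],
    [0,0,0],
    [0,0,0]
  ],
  "grip": [0,0,0,0,0,0,0,0]
}}

```text
t: 18.9
position: [0.5213, -0.1251, 0.0557]
tcp_rot: [3.141, -0.0, -2.915]
ft_force: [-0.1, -0.2, -2.5]
grip_width: 0.0234
grip_force: 88.4
```

Call:
{"method": "drive_tool", "body": {
  "slide": [
    [0,0,-0.5],
    [0,0,-0.5],
    [0,0,0],
    [0,0,0]
  ],
  "rot": [
    [0,0,0],
    [0,0,0],
    [0,0,0],
    [0,0,0]
  ],
  "grip": [0,0,0,0]
}}

```text
t: 19.23
position: [0.5213, -0.1251, 0.0548]
tcp_rot: [-3.142, 0.0, -2.915]
ft_force: [-0.4, -0.2, -3.0]
grip_width: 0.0233
grip_force: 88.6
```

Call:
{"method": "drive_tool", "body": {
  "slide": [
    [0,0,-0.4],
    [0,0,-0.4],
    [0,0,0],
    [0,0,0]
  ],
  "rot": [
    [0,0,0],
    [0,0,0],
    [0,0,0],
    [0,0,0]
  ],
  "grip": [0,0,0,0]
}}

```text
t: 19.57
position: [0.5213, -0.1251, 0.0547]
tcp_rot: [-3.141, 0.001, -2.915]
ft_force: [-2.7, 1.0, 6.0]
grip_width: 0.0228
grip_force: 89.7
```

It is seated firmly with the flange on the block. Easing the grip, opening, and going straight up.

Call:
{"method": "drive_tool", "body": {
  "slide": [
    [0,0,0.3],
    [0,0,0],
    [0,0,0],
    [0,0,0],
    [0,0,0],
    [0,0,0],
    [0,0,0],
    [0,0,0],
    [0,0,0],
    [0,0,0],
    [0,0,0],
    [0,0,0],
    [0,0,0]
  ],
  "rot": [
    [0,0,0],
    [0,0,0],
    [0,0,0],
    [0,0,0],
    [0,0,0],
    [0,0,0],
    [0,0,0],
    [0,0,0],
    [0,0,0],
    [0,0,0],
    [0,0,0],
    [0,0,0],
    [0,0,0]
  ],
  "grip": [0,0,0,0.35,0.4,0.5,0.6,0.7,0.8,0.9,0.9,0.9,0.9],
  "squeeze": 20
}}

```text
t: 20.65
position: [0.5213, -0.1251, 0.0543]
tcp_rot: [3.142, -0.0, -2.915]
ft_force: [0.2, 0.6, 0.5]
grip_width: 0.077
grip_force: 0.0
```

Call:
{"method": "drive_tool", "body": {
  "slide": [
    [0,0,4],
    [0,0,8],
    [0,0,12],
    [0,0,20],
    [0,0,20],
    [0,0,20],
    [0,0,20],
    [0,0,20],
    [0,0,20],
    [0,0,20],
    [0,0,20],
    [0,0,10],
    [0,0,0],
    [0,0,0],
    [0,0,0]
  ],
  "rot": [
    [0,0,0],
    [0,0,0],
    [0,0,0],
    [0,0,0],
    [0,0,0],
    [0,0,0],
    [0,0,0],
    [0,0,0],
    [0,0,0],
    [0,0,0],
    [0,0,0],
    [0,0,0],
    [0,0,0],
    [0,0,0],
    [0,0,0]
  ],
  "grip": [0.9,0.9,0.9,0.9,0.9,0.9,0.9,0.9,0.9,0.9,0.9,0.9,0.9,0.9,0.9]
}}

```text
t: 21.9
position: [0.5209, -0.125, 0.2472]
tcp_rot: [3.141, -0.001, -2.915]
ft_force: [0.2, -0.9, -0.7]
grip_width: 0.0771
grip_force: 0.0
```

```bash
python3 - <<'E'
from rig import r
from h import *
s=r.read_state();print(s["t"],s["position"].round(4),s["ft_force"].round(2),s["grip_width"])
c=r.camera("wrist");cv2.imwrite("pics/w5.png",c["image"][:,:,::-1])
P=cloud(c);Z=P[...,2];H,S,V=cv2.split(cv2.cvtColor(c["image"],cv2.COLOR_RGB2HSV));v,u=np.mgrid[:420,:560]
roi=(u>225)&(u<345)&(v>100)&(v<320)
t=roi&((H<6)|(H>172))&(S>170)&(Z>.078)&(Z<.092);print("block top",np.median(Z[t]),cv2.minAreaRect((P[t][:,:2]*1e3).astype(np.float32)))
print("slope",np.linalg.lstsq(np.c_[P[t][:,:2],np.ones(t.sum())],Z[t],rcond=None)[0])
ba=roi&(Z>.046)&(Z<.07)&(np.hypot(P[...,0]-.5213,P[...,1]+.125)>.03);print("reach",np.hypot(*(P[ba][:,:2]-[.5213,-.125]).T).max())
E
```

```text
21.9 [ 0.5209 -0.125   0.2472] [ 0.17 -0.88 -0.69] 0.07706258088963076
block top 0.08302215543596031 ((521.964599609375, -125.3819580078125), (25.322275161743164, 23.277896881103516), 13.264962196350098)
slope [0.0275978  0.00922251 0.06965568]
reach 0.12934583312736764
```

View pics/w5.png

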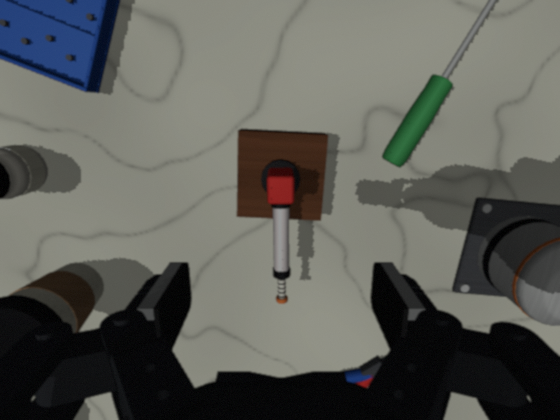

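The picture shows the gauge standing home in the holder: block at (281,185), top at z=0.083 as at the start. The rod is out past the barrel end (281,272), with its cap at (281,299). The gripper is clear, so I'm handing in.

```bash
python3 -c "
from rig import r
print(r.job_done())"
```

```text
the job is handed in; nothing more can be done
None
```

The gauge was pressed on the valve at about 15 N for over a second, driving the rod out about 24 mm; it's now back home in its holder, upright and released with the rod still out, and the job is handed in (no verdict was returned).

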